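# Drop the slotted locking bar over its post

### The job

The steel locking bar on the wooden test board is loose on its tall bolt and has an upright ear to hold it by. Raise it, swing it about that bolt and lower it so that its slot drops over the slim cross-drilled post (not the broad-headed coach bolt) and the bar lies flat on the board, ready for a padlock. Then let go.

Things in the scene. Friction and masses are not known exactly. Their poses are not given: they have to be found in the camera images.
- strap_ear (a point): Grip point on the upright flat ear of the dark steel locking bar (200 x 44 x 6 mm, 0.25 kg), 34 mm above the bar's underside, 28 mm above its upper face. Ear: 26 mm along the bar, 10 mm thick across it, its top 22 mm above this point. x runs along the bar from pivot hole to slot, z up. Pivot hole (22 mm) 80 mm behind (-x), slot 60 mm ahead. At first the bar lies flat, between the two posts.
- strap_slot (a point): Centre of the slot in the bar, at the level of the bar's underside, 140 mm from the centre of the pivot hole. The slot goes through the bar, 38 mm long along the bar (x) and 26 mm wide (y). Axes as those of the ear.
- pivot (a point): Foot of the fixed upright pivot bolt (12 mm) through the bar's hole, on its axis, on the board's upper face. A washer and nut, 34 mm wide, keep the bar on it: underside 50 mm above the board, so the bar can be raised level up to 44 mm; top 62 mm. x: from the bolt to midway between the two posts. The wooden board, 210 (x) x 220 (y) x 18 mm, is fixed; its centre is 70 mm along x.
- catch_post (a point): Foot, on the board's upper face, of the slim steel post: fixed, upright, 12 mm thick, 22 mm high, tapered tip, dark hole across it. It is 140 mm from the pivot bolt, 34 degrees left or right of the board's middle line. Mirrored on the other side stands the coach bolt, round head 34 mm wide, 21 mm high, too broad for the slot. The axes mean nothing.

How it is judged:
By the outcome, as a careful person would: the job done as asked, in the order asked, and still so for the second after the job is handed in, with the robot touching nothing.
It also fails if it takes over 35 s, if anything falls off the work surface, if the arm or the gripper's body presses on something with over 40 N, if the wrist force passes 120 N, or if a joint passes its speed limit or range.

### The arm

A 6-joint arm with a two-finger parallel gripper is mounted at the origin on a cart in front of the work surface, level with it; the furniture and walls round the work are solid. World frame = base frame: x ahead of the robot, y to its left, z up, the work surface at z = 0. Lengths are in m, angles in rad, forces in N, time in s.
With the tool pointing down it reaches from about 0.35 to 0.85 m from the base axis. Payload 8.1 kg.
Tool frame: the origin (TCP) lies on the centre line of the jaws, within the pads' length; the fingertips stand robot.tip_extent ahead of it and the grasp point (between the pads) lies 11 mm behind it (robot.tip_extent is the distance from the TCP to the fingertips, in m); y points along the fingers, z is the direction in which the jaws open and shut, and the axes are right-handed (so a half turn about y gives the same grasp; the last joint's range is limited). The gripper opens to 93 mm and grips with 3 to 60 N. Pads are 15 mm wide; open, the fingers measure 128 mm over their backs; the gripper's body (75 mm by 188 mm) begins 65 mm behind the grasp point.
Start: joints at [-1.338, 0.13, 1.488, -0, 1.523, -0.085], TCP at [0.188, -0.57, 0.227] pointing down, gripper open.
Joint ranges: [-2.96, 2.96], [-0.89, 2.26], [0.02, 2.5], [-1.34, 4.48], [0, 2.73], [-2.66, 2.66]. Speed limits (rad/s): [2.39, 2.39, 2.79, 3.14, 3.14, 3.14].

### API

Orientations are given as a rotation vector (axis times angle).
In Python, from plant import monitor, optics, robot gives the robot as it stands.
- The arm moves only by the shell command python3 -m inch 'ROWS' [OPENING] [FORCE]. ROWS is JSON, a list that holds one entry, the list of rows, each a list of 6 numbers: the shift along the tool's x, y, z in mm, then the turn, a rotation vector about the tool's x, y, z in rad. A call has 1 to 8 rows; each row shifts and turns the commanded pose from where the row before left it, along the tool's axes as they then stand; what a row does not reach is not made up. A row lasts 1/8 s, in which the tool goes at most 62.5 mm and 10.7 degrees, less where a joint would pass 70% of its speed; a pose out of reach is approached as far as the arm can. A call is refused whole if a number of a shift passes 62.5 or a number of a turn 0.188, either way. A call with a gripper value outside its range is refused whole. OPENING is the finger opening in mm, from 0 to 93, set as the call begins (- or left out, the last holds). The fingers move at their own pace and stop on an object; FORCE is the grip in N (left out, the last holds). Time passes only in rows, so rows that do not move let the fingers close. It gives the time, the measured TCP pose, the force and the opening at its end, in the units of the state.
- monitor.read_state(): the state, without advancing time (a new reading comes with each control period).
- optics.read_camera(name): name is "scene" or "top"; returns a dict with "image" (480x640x3 uint8, blue, green, red), "fx", "fy", "cx", "cy" (pixels), "rvec" (rotation vector, rad) and "tvec" (3), from world to camera coordinates, as OpenCV has them. Camera axes: x right, y down, z forward; pixel columns grow to the right and rows downward; lengths in m; the calibration is good to about 2 mm. A picture is of the moment at which its call begins. There is no depth.
- robot.close_job(): hands the job in, once; it reports no verdict.
The state is a dict: "t": time; "q": joint angles; "dq": joint speeds; "joint_torque": joint torques, N m; "tool_pos": TCP position; "orientation": TCP orientation; "force": force on the tool from outside, world axes, zero at the start; "wrist_torque": the same for the moment, N m; "opening": finger opening in m.
Only numpy, scipy, OpenCV 4.12 (cv2) and the standard library are available. Lean on these libraries where they do the work, as an engineer would, in place of code of your own. Each camera call takes 0.05 s, during which the arm holds its last target.

## Working session

There is one attempt and no reset: what is moved stays moved. The work goes in short steps, Python scripts to look and compute and a shell command to move; the robot and the scene stay as the last step left them, time stands still between calls to the robot, and variables do not carry over. Pictures are saved under pics/ and viewed, and the job is handed in when it is done.

```bash
ls; mkdir -p pics; cat > h.py <<'E'
import numpy as np,cv2
from plant import monitor,optics,robot
def cam(n):
    c=optics.read_camera(n);return c
def ray(c,u,v):
    R=cv2.Rodrigues(np.array(c["rvec"],float))[0];t=np.array(c["tvec"],float).ravel()
    d=R.T@np.array([(u-c["cx"])/c["fx"],(v-c["cy"])/c["fy"],1]);return -R.T@t,d
def atz(c,u,v,z):
    o,d=ray(c,u,v);return o+d*(z-o[2])/d[2]
def proj(c,p):
    K=np.array([[c["fx"],0,c["cx"]],[0,c["fy"],c["cy"]],[0,0,1]],float)
    return cv2.projectPoints(np.array(p,float).reshape(-1,1,3),np.array(c["rvec"],float),np.array(c["tvec"],float),K,None)[0].reshape(-1,2)
E
python3 - <<'E'
from h import *
import pickle
for n in("scene","top"):
    c=cam(n);cv2.imwrite(f"pics/{n}0.png",c["image"]);pickle.dump(c,open(n+"0.pkl","wb"))
    print(n,c["fx"],c["cx"],c["cy"],ray(c,320,240))
print(monitor.read_state(),robot.tip_extent)
E
```

```text
pics
scene 585.3507884003789 324.89032532023117 245.2579832034486 (array([0.17170403, 0.74951513, 0.61337281]), array([ 0.3833387 , -0.66808419, -0.63786004]))
top 577.4949212663602 319.9417679172541 241.2320328732768 (array([0.34036379, 0.18238983, 0.9005842 ]), array([ 0.16498842, -0.00526175, -0.98628378]))
{'t': 0.1, 'q': array([-1.33839456e+00,  1.31049036e-01,  1.48917882e+00, -2.96505036e-05,
        1.52300454e+00, -8.54080714e-02]), 'dq': array([ 0.00091392,  0.00011464, -0.00200965, -0.00126753,  0.00077078,
       -0.00075692]), 'joint_torque': array([ 1.58123326e-03, -5.61339462e+01, -4.93095589e+01,  7.70801981e-02,
        2.90303794e-02, -7.79342372e-05]), 'tool_pos': array([ 0.18738173, -0.56945875,  0.22570957]), 'orientation': array([-0.32865244,  2.05151028, -2.04811995]), 'force': array([-0.30410428, -0.38152381, -0.60616385]), 'wrist_torque': array([-0.01037917,  0.0166287 ,  0.04472866]), 'opening': 0.09289624100783218} 0.008
```

View pics/scene0.png

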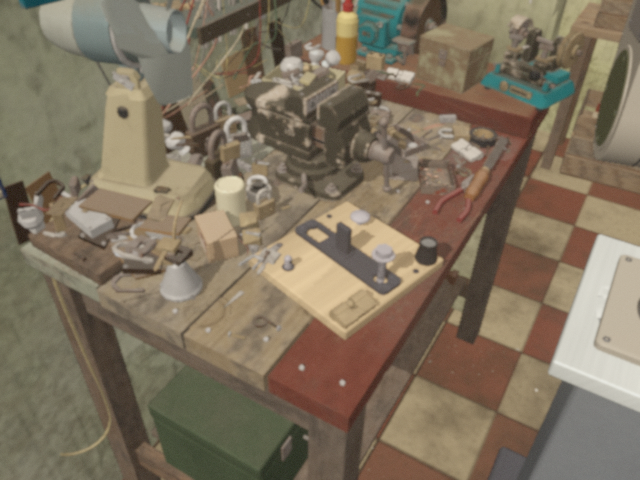

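View pics/top0.png

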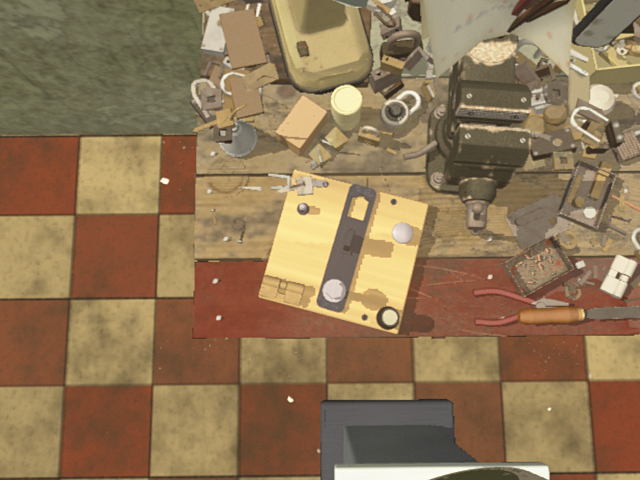

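The top view shows the board with the bar from the nut at about (334,290) to the slot at (357,205). The slim post is near (303,209) and the broad bolt near (402,233). I'll enlarge both views.

```bash
python3 - <<'E'
from h import *
import pickle
t=pickle.load(open("top0.pkl","rb"));s=pickle.load(open("scene0.pkl","rb"))
cv2.imwrite("pics/tc.png",cv2.resize(t["image"][160:340,250:440],None,fx=3.3,fy=3.3,interpolation=cv2.INTER_CUBIC)) 
cv2.imwrite("pics/sc.png",cv2.resize(s["image"][190:340,240:450],None,fx=3.8,fy=3.8,interpolation=cv2.INTER_CUBIC))
for uv in [(303,209),(402,233),(334,290)]: print(atz(t,*uv,.02))
E
```

```text
[0.53693482 0.20372495 0.02      ]
[0.49750171 0.05049296 0.02      ]
[0.41019988 0.15710983 0.02      ]
```

View pics/tc.png

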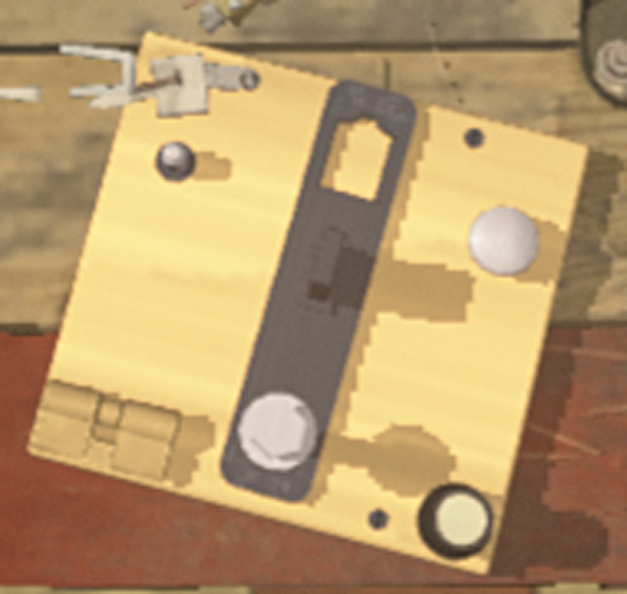

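View pics/sc.png

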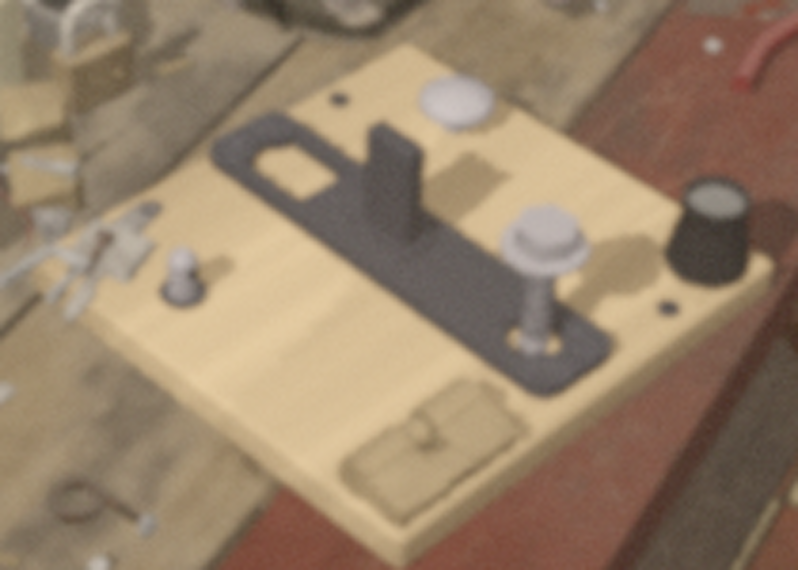

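```bash
python3 - <<'E'
from h import *
import pickle
from scipy.optimize import least_squares
t=pickle.load(open("top0.pkl","rb"));s=pickle.load(open("scene0.pkl","rb"))
a=np.radians(34);c,sn=.14*np.cos(a),.14*np.sin(a)
L=np.array([[.175,.11,0],[.175,-.11,0],[-.035,-.11,0],[-.035,.11,0],[c,sn,.021],[c,-sn,.021],[0,0,.062]])
T=np.array([(148,32),(586,148),(488,574),(28,453),(177,153),(504,241),(280,429)])/3.3+[250,160]
S=np.array([(30,255),(408,44),(775,265),(403,568),(183,255),(457,97),(546,224)])/3.8+[240,190]
T-=.35;S-=.37
def W(p): 
    R=np.array([[np.cos(p[2]),-np.sin(p[2])],[np.sin(p[2]),np.cos(p[2])]])
    return np.c_[L[:,:2]@R.T+p[:2],L[:,2]+p[3]]
def f(p,which):
    r=[]
    if 't' in which:r.append(proj(t,W(p))-T)
    if 's' in which:r.append(proj(s,W(p))-S)
    return np.concatenate(r).ravel()
for w in('t','s','ts'):
    o=least_squares(f,[.41,.157,0,.018],args=(w,),loss='soft_l1');print(w,o.x);r=f(o.x,w).reshape(-1,2).round(1);print(r.tolist())
p=o.x; 
print(W(p))
# bar: slot, ear
z=p[3]
for n,uv,h in [("slot T",(357,160),.006),("ear base T",None,0)]:
    if uv: print(n,atz(t,250+uv[0]/3.3,160+uv[1]/3.3,z+h))
print("slot S",atz(s,240+296/3.8,190+170/3.8,z+.003))
# ear top centre: scene (395,137)
print("earTop S",atz(s,240+397/3.8,190+139/3.8,z+.056))
for x,y in((320,292),(350,240),(333,245),(365,290)):print(x,y,atz(t,250+x/3.3,160+y/3.3,z+.056))
E
```

```text
t [ 0.4063975   0.15810747 -0.26935301  0.00756371]
[[-0.2, 0.2], [1.0, -0.4], [-0.5, 0.2], [0.3, -0.2], [0.2, 0.4], [-0.4, -0.6], [-0.2, 0.3]]
s [ 0.40628492  0.15971058 -0.27066419  0.01529016]
[[-0.1, 1.1], [-0.2, -0.1], [0.5, 0.2], [-0.5, -5.7], [0.2, 0.1], [-0.1, -1.3], [0.3, 1.3]]
ts [ 0.40618472  0.15847114 -0.26955414  0.01385403]
[[-0.5, -0.8], [1.5, -1.1], [-0.2, 0.4], [-0.4, -0.4], [-0.1, -0.4], [-0.0, -1.2], [-0.3, 0.1], [0.4, 1.5], [0.0, 0.2], [0.7, 0.5], [0.0, -5.5], [0.7, 0.5], [0.1, -0.9], [0.6, 1.6]]
[[0.60415861 0.21789621 0.01385403]
 [0.54557223 0.00584047 0.01385403]
 [0.34315539 0.06176383 0.01385403]
 [0.40174176 0.27381957 0.01385403]
 [0.53890679 0.20302281 0.03485403]
 [0.49721086 0.05210272 0.03485403]
 [0.40618472 0.15847114 0.07585403]]
slot T [0.53701527 0.11761194 0.01985403]
slot S [0.53987162 0.11504757 0.01685403]
earTop S [0.48316646 0.13382473 0.06985403]
320 292 [0.46645146 0.13883513 0.06985403]
350 240 [0.48962517 0.12513754 0.06985403]
333 245 [0.48744497 0.13271137 0.06985403]
365 290 [0.46716001 0.11896778 0.06985403]
```

```bash
python3 - <<'E'
from h import *
import pickle
t=pickle.load(open("top0.pkl","rb"));s=pickle.load(open("scene0.pkl","rb"))
a=cv2.resize(t["image"][215:265,325:385],None,fx=12,fy=12,interpolation=cv2.INTER_CUBIC)
cv2.imwrite("pics/tc2.png",np.clip(a.astype(int)*2,0,255).astype(np.uint8))
a=cv2.resize(s["image"][215:260,325:365],None,fx=13,fy=13,interpolation=cv2.INTER_CUBIC)
cv2.imwrite("pics/sc2.png",np.clip(a.astype(int)*2,0,255).astype(np.uint8))
R=cv2.Rodrigues(monitor.read_state()["orientation"])[0];print(R.round(3))
E
```

```text
[[-0.95  -0.     0.312]
 [-0.312  0.002 -0.95 ]
 [-0.    -1.    -0.002]]
```

View pics/tc2.png

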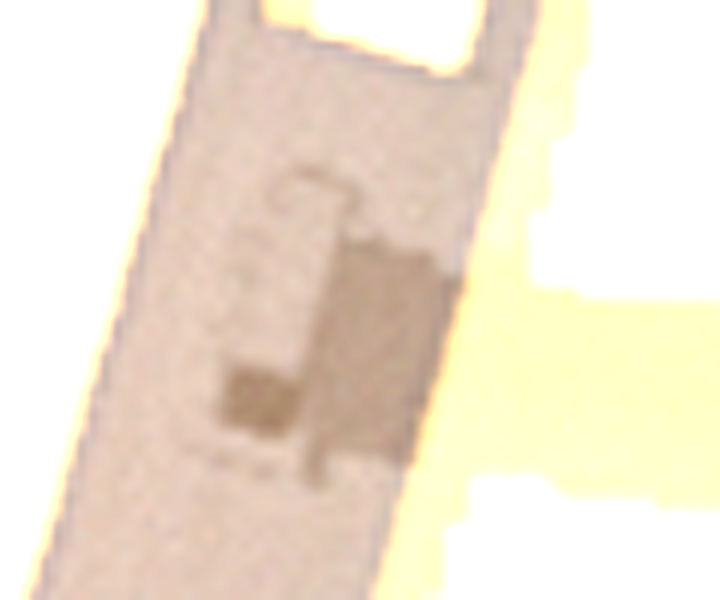

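View pics/sc2.png

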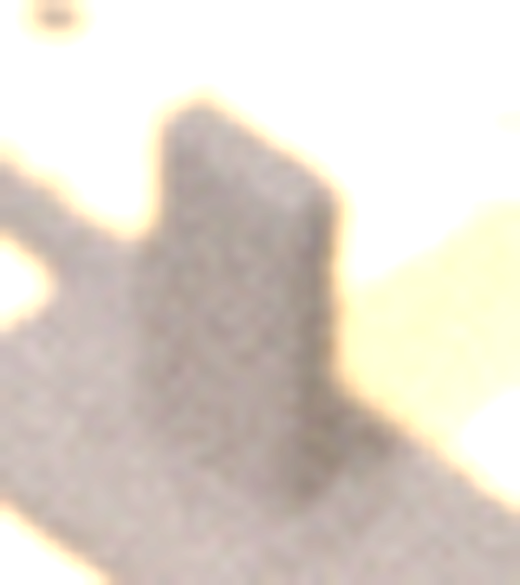

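```bash
cat > fb.py <<'E'
from h import *
from scipy.optimize import least_squares
P0=np.array([.4063,.1585])
E
python3 - <<'E'
from h import *
import pickle
t=pickle.load(open("top0.pkl","rb"));s=pickle.load(open("scene0.pkl","rb"))
o1,d1=ray(t,348.5,237.7);o2,d2=ray(s,343.8,226.6)
A=np.c_[d1,-d2];k=np.linalg.lstsq(A,o2-o1,rcond=None)[0]
print(o1+k[0]*d1,o2+k[1]*d2)
print(atz(t,348.5,237.7,.074),atz(s,343.8,226.6,.074))
# bar side edges in tc2 (upper face z=.024): left edge (205,0)-(35,590), right (537,60)-(375,590)
g=lambda x,y:atz(t,325+x/12-.5,215+y/12-.5,.024)[:2]
for a,b in(((35,590),(205,10)),((375,590),(537,20))):
    v=g(*b)-g(*a);print(np.arctan2(v[1],v[0]),g(*a),g(*b))
# slot corners tc (z .024)
g=lambda x,y:atz(t,250+x/3.3-.35,160+y/3.3-.35,.024)[:2]
print([g(*q).round(4) for q in((338,122),(395,128),(320,187),(374,201))])
print("bar ends",g(347,82),g(414,98),g(221,482),g(305,502))
E
```

```text
[0.48202085 0.13643104 0.07179208] [0.48281961 0.13673062 0.07191199]
[0.48164347 0.13655348 0.074     ] [0.48161987 0.13909368 0.074     ]
-0.29493686224922977 [0.45021577 0.16673553] [0.52546077 0.1438763 ]
-0.2942141065365176 [0.44981089 0.12341312] [0.52375435 0.10100766]
[array([0.5551, 0.127 ]), array([0.5519, 0.1002]), array([0.5238, 0.1361]), array([0.5169, 0.1109])]
bar ends [0.57451845 0.12241516] [0.56643578 0.09084498] [0.38641151 0.18380697] [0.37694595 0.14549773]
```

The two views agree on the ear at about (0.482, 0.136), with its top at z ≈ 0.073 and the bar heading −0.295. That matches the pivot at (0.406, 0.158) plus 80 mm. The catch post is at (0.539, 0.203). Next I move above the ear.

```bash
python3 -m inch '[[[-31.2,0,-36.1,0,0,0],[-31.2,0,-36.1,0,0,0],[-31.2,0,-36.1,0,0,0],[-31.2,0,-36.1,0,0,0],[-31.2,0,-36.1,0,0,0],[-31.2,0,-36.1,0,0,0],[-31.2,0,-36.1,0,0,0],[-31.2,0,-36.1,0,0,0]]]' 60
python3 -m inch '[[[-31.2,0,-36.1,0,0,0],[-31.2,0,-36.1,0,0,0],[-31.2,0,-36.1,0,0,0],[-31.2,0,-36.1,0,0,0],[-31.2,0,-36.1,0,0,0],[-31.2,0,-36.1,0,0,0],[-31.2,0,-36.1,0,0,0],[-31.2,0,-36.1,0,0,0]]]'
python3 -m inch '[[[0,10,0,0,0.102,0],[0,10,0,0,0.102,0],[0,10,0,0,0.102,0],[0,10,0,0,0.102,0],[0,10,0,0,0.102,0],[0,10,0,0,0.102,0],[0,0,0,0,0,0],[0,0,0,0,0,0]]]'
cat > st.py <<'E'
from h import *
import sys
s=monitor.read_state();R=cv2.Rodrigues(s["orientation"])[0]
print("t",s["t"],"pos",s["tool_pos"].round(4),"xang",np.arctan2(-R[1,0],-R[0,0]).round(4),"q",s["q"].round(2),"F",s["force"].round(1),"op",round(s["opening"],4),"ydown",R[:,1].round(3))
if len(sys.argv)>3:
    g=np.array([float(v) for v in sys.argv[1:4]]);print("tool shift mm",(R.T@(g-s["tool_pos"])*1000).round(1))
E
python3 st.py .482 .1357 .043
```

```text
t: 1.1
tool_pos: [0.3345, -0.216, 0.2263]
orientation: [-0.328, 2.05, -2.05]
force: [0.3, -0.7, 0.1]
opening: 0.06
t: 2.1
tool_pos: [0.4814, 0.1363, 0.2263]
orientation: [-0.329, 2.05, -2.05]
force: [0.1, -1.4, 0.8]
opening: 0.0601
t: 3.1
tool_pos: [0.4812, 0.1347, 0.1668]
orientation: [-0.303, -2.065, 2.065]
force: [-0.0, -1.1, 0.2]
opening: 0.06
t 3.1 pos [0.4812 0.1347 0.1668] xang -0.2919 q [ 0.17 -0.11  1.84  0.    1.41  2.03] F [-0.  -1.1  0.2] op 0.06 ydown [-0. -0. -1.]
tool shift mm [ -0.5 123.8  -1.2]
```

```bash
python3 -m inch '[[[-0.5,30,-1.2,0,0,0],[0,30,0,0,0,0],[0,30,0,0,0,0],[0,20,0,0,0,0],[0,13.5,0,0,0,0],[0,0,0,0,0,0]]]'
python3 - <<'E'
from h import *
for n in("scene","top"):
    c=cam(n);b=c["image"][160:340,250:450];cv2.imwrite(f"pics/{n}1.png",cv2.resize(b,None,fx=3,fy=3))
E
python3 st.py
```

```text
t: 3.85
tool_pos: [0.4816, 0.1356, 0.0426]
orientation: [-0.304, -2.063, 2.064]
force: [0.5, 0.5, -0.4]
opening: 0.0599
t 3.95 pos [0.4828 0.1359 0.0441] xang -0.2938 q [0.17 0.04 1.94 0.   1.17 2.04] F [ 0.6 -0.2  0.8] op 0.06 ydown [ 0.001  0.    -1.   ]
```

View pics/scene1.png

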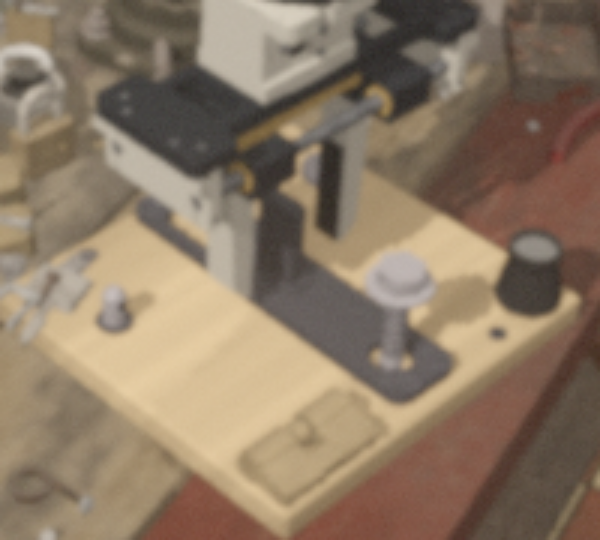

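View pics/top1.png

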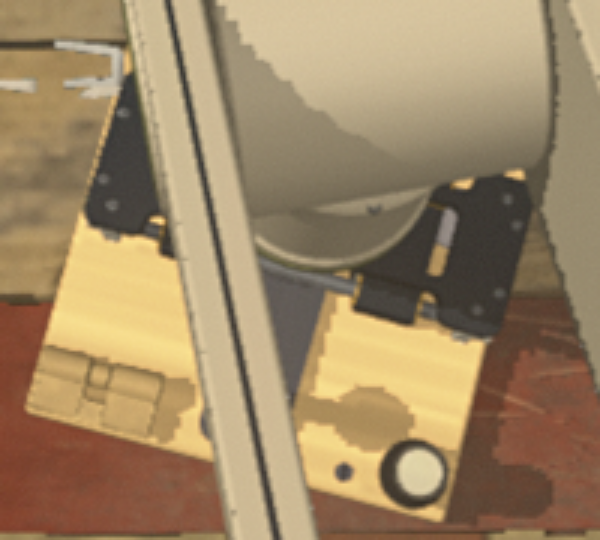

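The scene view shows the ear (crop 280,225) standing between the fingers (230,250 and 340,185). The top view is mostly hidden by the arm. Next I close the gripper.

```bash
python3 -m inch '[[[0,0,0,0,0,0],[0,0,0,0,0,0],[0,0,0,0,0,0],[0,0,0,0,0,0],[0,0,0,0,0,0],[0,0,0,0,0,0]]]' 0 50
python3 st.py
python3 -m inch '[[[0,-10,0,0,0,0],[0,-10,0,0,0,0],[0,-10,0,0,0,0],[0,0,0,0,0,0]]]'
python3 - <<'E'
from h import *
for n in("scene",):
    c=cam(n);b=c["image"][160:340,250:450];cv2.imwrite(f"pics/{n}2.png",cv2.resize(b,None,fx=3,fy=3))
E
python3 st.py
```

```text
t: 4.7
tool_pos: [0.482, 0.1358, 0.0431]
orientation: [-0.306, -2.063, 2.063]
force: [-0.6, 0.1, 0.3]
opening: 0.0096
t 4.7 pos [0.482  0.1358 0.0431] xang -0.2942 q [0.17 0.04 1.94 0.   1.17 2.04] F [-0.6  0.1  0.3] op 0.0096 ydown [-0.  0. -1.]
t: 5.2
tool_pos: [0.4831, 0.1359, 0.0746]
orientation: [-0.308, -2.065, 2.064]
force: [1.1, 0.3, -1.8]
opening: 0.0098
t 5.25 pos [0.4826 0.1358 0.0739] xang -0.2942 q [ 0.17 -0.01  1.92  0.    1.23  2.04] F [ 0.5 -0.1 -2.9] op 0.0095 ydown [ 0.001  0.    -1.   ]
```

View pics/scene2.png

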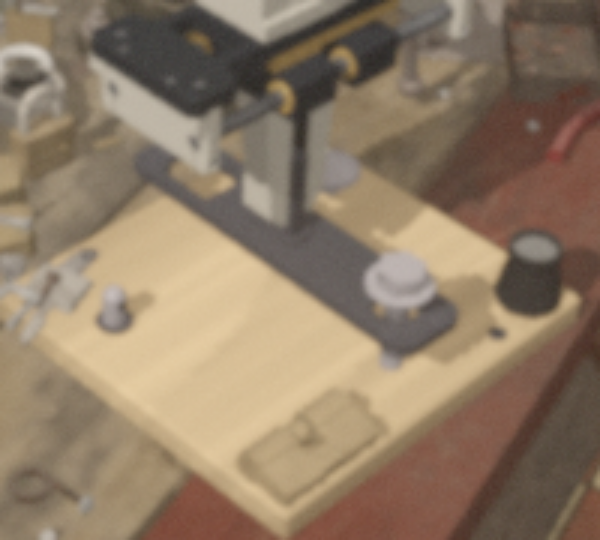

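The bar is lifted level by about 31 mm and sits below the nut. Next I swing it 0.618 rad to the left about the bolt.

```bash
python3 -m inch '[[[0.24,0,-6.13,0,-0.0773,0],[0.24,0,-6.13,0,-0.0773,0],[0.24,0,-6.13,0,-0.0773,0],[0.24,0,-6.13,0,-0.0773,0]]]'
python3 st.py
python3 -m inch '[[[0.24,0,-6.13,0,-0.0773,0],[0.24,0,-6.13,0,-0.0773,0],[0.24,0,-6.13,0,-0.0773,0],[0.24,0,-6.13,0,-0.0773,0],[0,0,0,0,0,0],[0,0,0,0,0,0]]]'
python3 - <<'E'
from h import *
for n in("scene","top"):
    c=cam(n);b=c["image"][160:340,250:450];cv2.imwrite(f"pics/{n}3.png",cv2.resize(b,None,fx=4,fy=3.3 if 0 else 3.3) if 0 else cv2.resize(b,None,fx=3.3,fy=3.3,interpolation=cv2.INTER_CUBIC))
E
python3 st.py .482 .1839 .043
```

```text
t: 5.75
tool_pos: [0.485, 0.16, 0.0726]
orientation: [-0.02, 2.213, -2.213]
force: [-0.4, -0.2, -2.1]
opening: 0.0098
t 5.75 pos [0.485  0.16   0.0726] xang 0.0175 q [0.22 0.02 1.89 0.   1.23 1.77] F [-0.4 -0.2 -2.1] op 0.0098 ydown [-0.001 -0.    -1.   ]
t: 6.5
tool_pos: [0.4811, 0.1838, 0.0729]
orientation: [-0.334, 2.047, -2.047]
force: [-0.2, -0.5, -2.0]
opening: 0.0098
t 6.6 pos [0.4813 0.1838 0.073 ] xang 0.3229 q [ 0.27  0.03  1.88 -0.    1.23  1.51] F [-0.4  1.  -2. ] op 0.0098 ydown [-0. -0. -1.]
tool shift mm [-0.7 30.   0.1]
```

View pics/scene3.png

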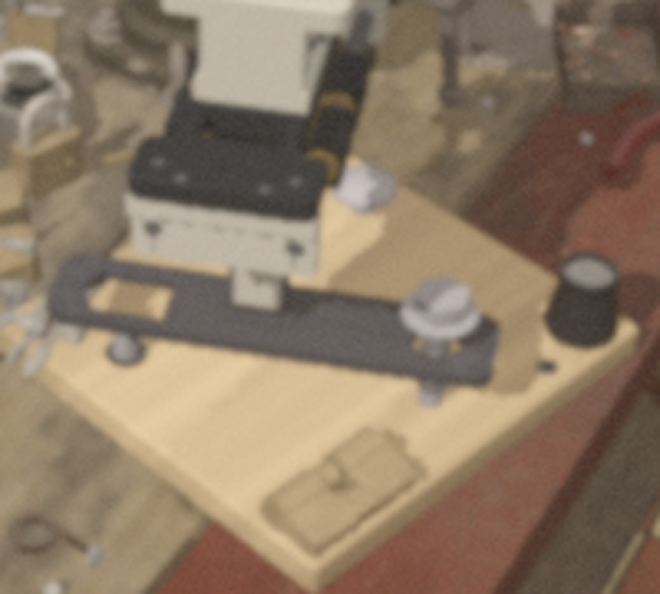

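View pics/top3.png

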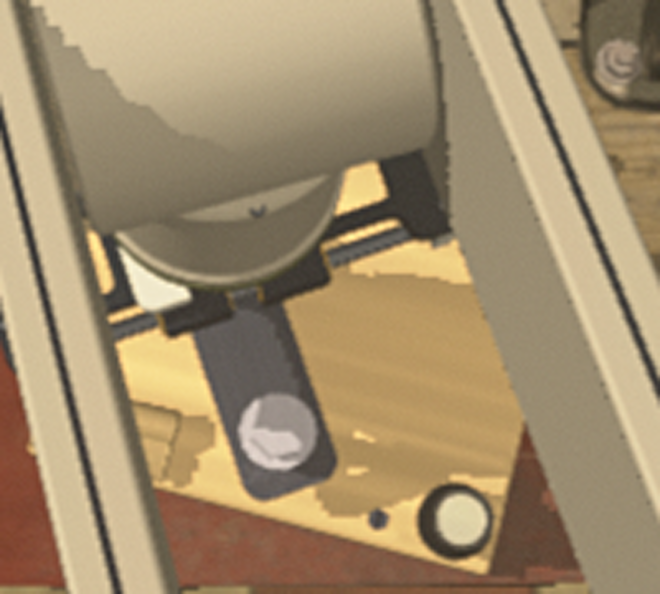

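```bash
python3 - <<'E'
from h import *
import pickle
s=pickle.load(open("scene0.pkl","rb"))
print(atz(s,289.1,250.6,.052)[:2],"post .5389 .2030; bar axis",np.array([np.cos(.323),np.sin(.323)]))
E
```

```text
[0.53529522 0.20640195] post .5389 .2030; bar axis [0.94828745 0.31741285]
```

```bash
python3 - <<'E'
from h import *
c=cam("scene");I=c["image"][230:275,260:320]
cv2.imwrite("pics/slot.png",cv2.resize(np.clip(I.astype(int)*1.5,0,255).astype(np.uint8),None,fx=12,fy=12,interpolation=cv2.INTER_CUBIC))
# scene post tip z=.040 : tip pixel (183,250)/3.8+(240,190)
print("post scene", atz(c,240+183/3.8-.37,190+252/3.8-.37,.039))
# predicted slot outline for nominal pose, top face
u=np.array([.948,.317]);n=np.array([-.317,.948])
for zz in(.054,.048):
    print(zz,[((proj(c,np.r_[np.array([.5389,.2030])+a*u+b*n,zz])[0]-[260,230]+.5)*12).round(0).tolist() for a in(-.019,.019) for b in(-.013,.013)])
E
```

```text
post scene [0.53874869 0.20508876 0.039     ]
0.054 [[520.0, 172.0], [471.0, 306.0], [223.0, 127.0], [167.0, 260.0]]
0.048 [[521.0, 209.0], [471.0, 344.0], [225.0, 164.0], [169.0, 297.0]]
```

View pics/slot.png

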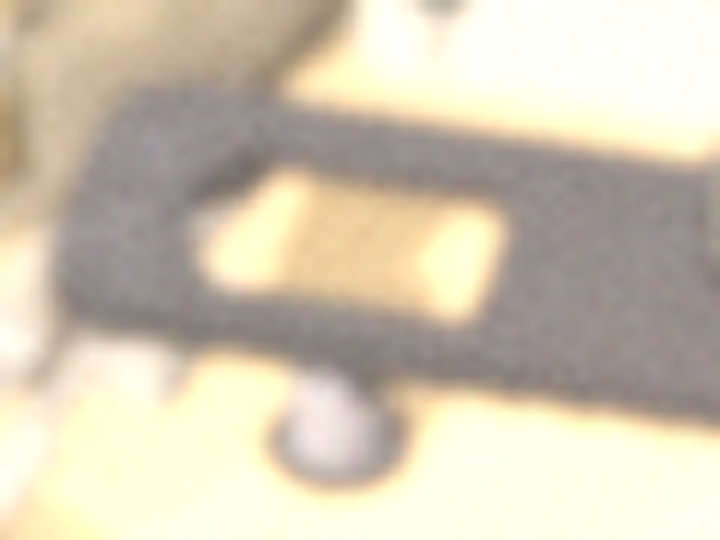

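The slot outline matches its predicted place over the post to within about 2 mm, against a clearance of 7 mm. I'll lower it in stages.

```bash
python3 -m inch '[[[-0.5,4,0,0,0,0],[0,4,0,0,0,0],[0,4,0,0,0,0],[0,4,0,0,0,0],[0,4,0,0,0,0],[0,0,0,0,0,0]]]'
python3 - <<'E'
from h import *
c=cam("scene");I=c["image"][220:310,250:400]
cv2.imwrite("pics/low1.png",cv2.resize(np.clip(I.astype(int)*1.3,0,255).astype(np.uint8),None,fx=5,fy=5,interpolation=cv2.INTER_CUBIC))
E
python3 st.py
```

```text
t: 7.4
tool_pos: [0.4814, 0.1841, 0.0526]
orientation: [-0.336, 2.046, -2.046]
force: [-0.8, -0.6, -1.9]
opening: 0.0093
t 7.45 pos [0.4816 0.1841 0.0529] xang 0.3242 q [0.27 0.06 1.89 0.   1.19 1.51] F [-0.4 -0.4 -1.6] op 0.0097 ydown [-0. -0. -1.]
```

View pics/low1.png

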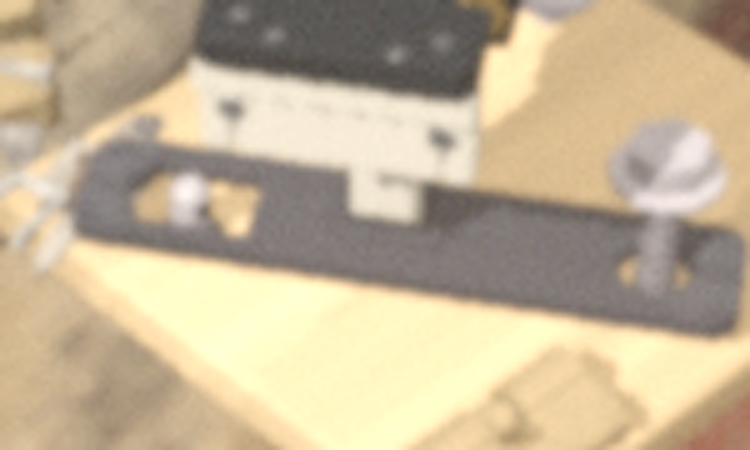

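The post's tip (185,195) shows inside the slot and the force is unchanged, so the lowering continues.

```bash
python3 -m inch '[[[0,3,0,0,0,0],[0,3,0,0,0,0],[0,2,0,0,0,0],[0,1.5,0,0,0,0],[0,0,0,0,0,0]]]'
python3 st.py
python3 -m inch '[[[0,0.5,0,0,0,0],[0,0.5,0,0,0,0],[0,0,0,0,0,0]]]'
python3 - <<'E'
from h import *
c=cam("scene");I=c["image"][220:310,250:400]
cv2.imwrite("pics/low2.png",cv2.resize(np.clip(I.astype(int)*1.3,0,255).astype(np.uint8),None,fx=5,fy=5,interpolation=cv2.INTER_CUBIC))
E
python3 st.py
```

```text
t: 8.07
tool_pos: [0.4817, 0.1841, 0.0435]
orientation: [-0.335, 2.046, -2.046]
force: [0.2, 0.3, -2.2]
opening: 0.0095
t 8.075 pos [0.4817 0.1841 0.0435] xang 0.3242 q [ 0.27  0.08  1.9  -0.    1.17  1.51] F [ 0.2  0.3 -2.2] op 0.0095 ydown [-0. -0. -1.]
t: 8.45
tool_pos: [0.4819, 0.1842, 0.0431]
orientation: [-0.334, 2.046, -2.046]
force: [-3.2, 0.1, 5.3]
opening: 0.01
t 8.5 pos [0.4819 0.1842 0.0431] xang 0.3243 q [ 0.27  0.08  1.9  -0.    1.17  1.51] F [-3.  -0.7  6.3] op 0.0097 ydown [ 0.  0. -1.]
```

View pics/low2.png

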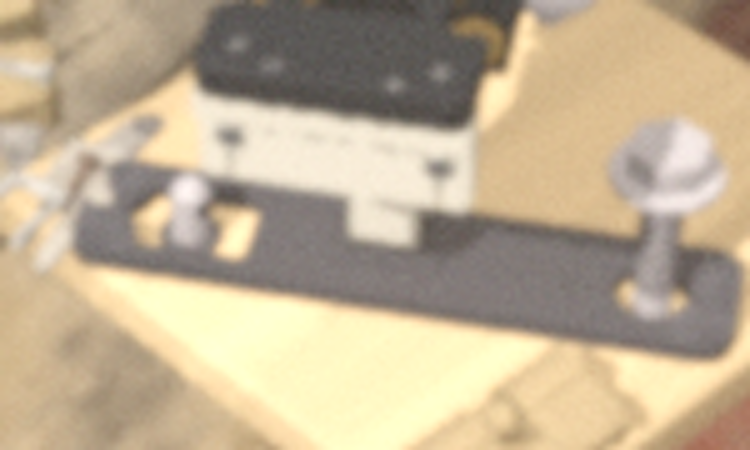

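The bar is back at its original height with a contact force of about 8 N, and the post stands up through the slot at (188,210). I release it and retreat.

```bash
python3 -m inch '[[[0,0,0,0,0,0],[0,0,0,0,0,0],[0,0,0,0,0,0],[0,0,0,0,0,0],[0,0,0,0,0,0]]]' 50
python3 st.py
python3 -m inch '[[[0,-10,0,0,0,0],[0,-20,0,0,0,0],[0,-30,0,0,0,0],[0,-40,0,0,0,0],[0,-40,0,0,0,0],[0,-30,0,0,0,0],[0,0,0,0,0,0]]]'
python3 -m inch '[[[30,0,40,0,0,0],[30,0,40,0,0,0],[30,0,40,0,0,0],[30,0,40,0,0,0],[30,0,40,0,0,0],[30,0,40,0,0,0],[0,0,0,0,0,0],[0,0,0,0,0,0]]]'
python3 - <<'E'
from h import *
c=cam("scene");I=c["image"][190:320,240:450]
cv2.imwrite("pics/end_s.png",cv2.resize(I,None,fx=3.8,fy=3.8,interpolation=cv2.INTER_CUBIC))
c=cam("top");I=c["image"][160:340,250:440]
cv2.imwrite("pics/end_t.png",cv2.resize(I,None,fx=3.3,fy=3.3,interpolation=cv2.INTER_CUBIC))
E
python3 st.py
```

```text
t: 9.12
tool_pos: [0.4818, 0.1842, 0.0426]
orientation: [-0.335, 2.046, -2.046]
force: [0.1, -0.7, 0.5]
opening: 0.0497
t 9.125 pos [0.4818 0.1842 0.0426] xang 0.3242 q [0.27 0.08 1.9  0.   1.17 1.51] F [ 0.1 -0.7  0.5] op 0.0497 ydown [-0.  0. -1.]
t: 10.0
tool_pos: [0.4837, 0.1847, 0.2166]
orientation: [-0.327, 2.044, -2.043]
force: [-0.5, -0.8, -0.7]
opening: 0.0499
t: 11.0
tool_pos: [0.3873, -0.1002, 0.2119]
orientation: [-0.334, 2.048, -2.046]
force: [-0.1, 0.1, 0.5]
opening: 0.0498
t 11.1 pos [ 0.3877 -0.0996  0.2122] xang 0.3256 q [-0.38 -0.43  2.02  0.    1.55  0.87] F [ 0.   0.9 -0.5] op 0.0501 ydown [-0.001  0.001 -1.   ]
```

View pics/end_s.png

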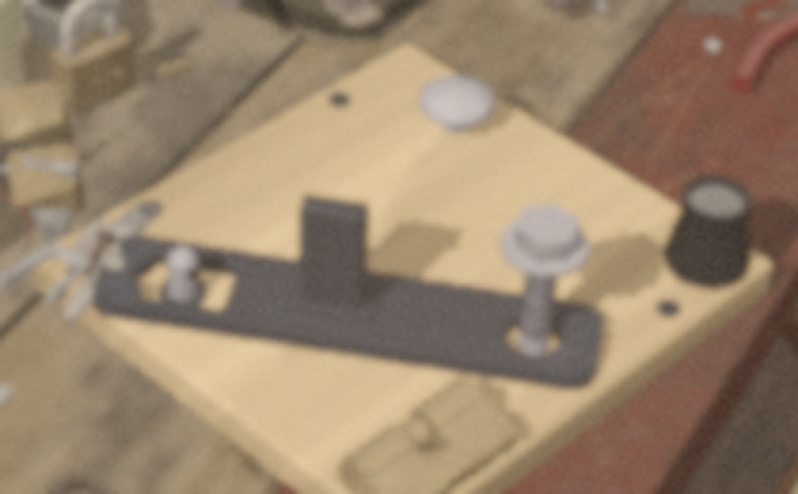

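View pics/end_t.png

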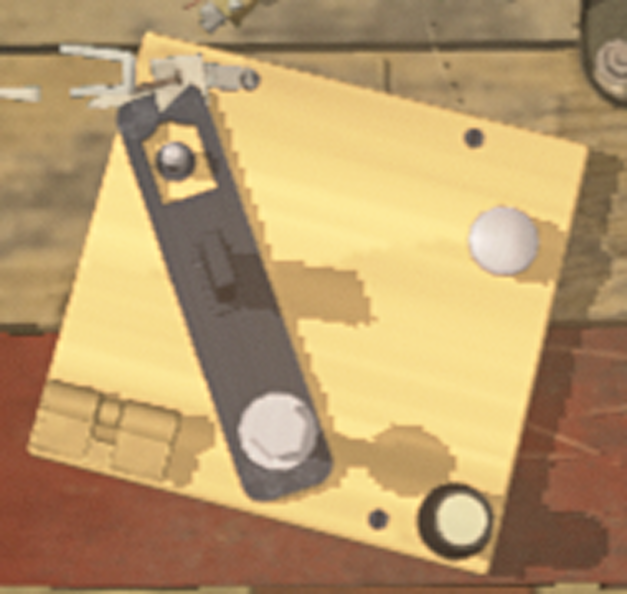

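Both views show the post (top 175,157; scene 183,270) standing inside the slot. A light-coloured piece on the board's corner overlaps the bar's end at top (185,85), so I check flatness numerically.

```bash
python3 - <<'E'
from h import *
u=np.array([np.cos(.324),np.sin(.324)]);n=np.array([-u[1],u[0]]);E0=np.array([.4818,.1842])
for nm,o,k,box in(("scene",(250,215),6,(85,130)),("top",(275,170),6,(150,90))):
    c=cam(nm);I=c["image"][o[1]:o[1]+box[0],o[0]:o[0]+box[1]];J=cv2.resize(np.clip(I.astype(int)*1.3,0,255).astype(np.uint8),None,fx=k,fy=k,interpolation=cv2.INTER_CUBIC)
    J0=J.copy()
    for z,col in((.024,(0,255,0)),(.018,(0,0,255))):
        for q in ([(-.11,-.022),(.09,-.022),(.09,.022),(-.11,.022)],[(.041,-.013),(.079,-.013),(.079,.013),(.041,.013)]):
            P=(proj(c,[np.r_[E0+a*u+b*n,z] for a,b in q])-o+.5)*k
            cv2.polylines(J,[P.astype(np.int32)],True,col,1)
    J=np.hstack([J,J0]) if nm=="top" else J
    J=J[:600,:]
    if J.shape[0]>600 or J.shape[1]>800:J=cv2.resize(J,None,fx=.72,fy=.72,interpolation=cv2.INTER_AREA)
    cv2.imwrite(f"pics/chk_{nm}.png",J)
E
```

```text
(no output)
```

View pics/chk_scene.png

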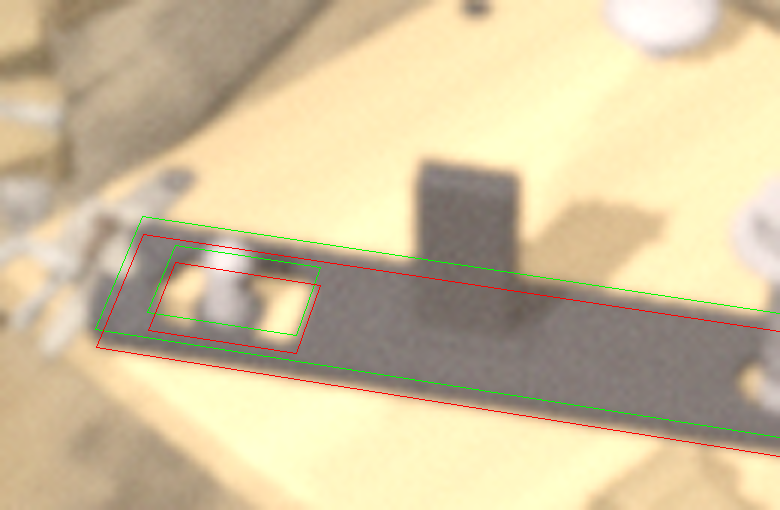

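View pics/chk_top.png

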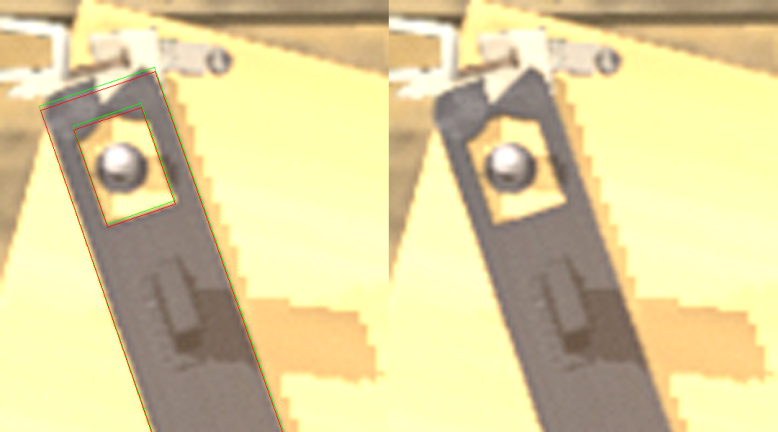

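The flat-bar outline matches the picture along the bar's whole length, with no tilt. The corner fitting does not lift the bar, and the post stands inside the slot with a visible gap at the sides. I hand the job in.

```bash
python3 -c "
from plant import robot
print(robot.close_job())"; python3 st.py
```

```text
the job is handed in; nothing more can be done
None
the job is handed in; nothing more can be done
```

The locking bar now lies flat on the board with its slot over the slim cross-drilled post. The gripper has let go and is clear of everything, and the job was handed in at about 11.3 s of the 35 s allowed. I gripped the bar by its ear, raised it level about 31 mm, swung it 0.62 rad to the left about the bolt, and lowered it.

- **Position:** Both cameras show the post standing inside the slot. The bar's outline matches a flat bar along its whole length. It touched down at the same gripper height it was picked up from, 43 mm.
- **Forces:** Contact force at touchdown was about 8 N. The readings I took otherwise stayed at 3 N or less.
- **Disagreements:** The two cameras differed by about 2 mm on the post and the ear, which is within the stated calibration and the slot's clearance. In the top view, the light-coloured fitting on the board's corner appears to poke through the far end of the bar. I saw no tilt or lift from it, so I took it to be scenery.

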